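Test two shelf-post sleeves on the gauge post and sort them

TASK

Two aluminium shelf-post sleeves stand on the stockroom bench, alike outside, but one is bored too narrow for the post. Slide the sleeve that fits over the upright gauge post until it sits fully down on the foot plate, and stand the sleeve that is too narrow upright on the floor of the shallow empty tray.

Things in the scene. Friction and masses are not known exactly. Their poses are not given: they have to be found in the camera images.
- wide_sleeve: The sleeve that fits: a plain bright aluminium tube, 52 mm outside diameter, 50 mm tall, with a wide 36 mm through bore (wall 8 mm, seen from above as a thin ring); about 150 g. It stands upright on the bench (z = 0). Origin: centre of its underside; z along its axis, up. It goes over the gauge post with about 4 mm play all round.
- narrow_sleeve: The sleeve that does not fit: a plain bright aluminium tube, 52 mm outside diameter, 50 mm tall, with a narrow 20 mm through bore (wall 16 mm, seen from above as a thick ring with a small hole); about 220 g. It stands upright on the bench (z = 0). Origin: centre of its underside; z along its axis, up. On the gauge post it would stop on the taper, far above the foot plate.
- gauge: The gauge: a fixed square dark steel foot plate, 90 x 90 mm and 10 mm thick, with a round upright steel post in its middle. The post is 28 mm in diameter for 40 mm above the plate, then tapers over 22 mm to an 8 mm flat tip, 72 mm above the bench. Origin: centre of the plate's underside, on the bench and on the post's axis; z up along the post.
- tray: The shallow open white plastic tray, fixed to the bench: 150 mm (its x) by 170 mm (its y) outside, 35 mm tall, walls and floor 4 mm thick. Origin: centre of its underside, on the bench; z up. It is empty.
Not all that is in view belongs to the job. Leave any green or red look-alike of the wide_sleeve alone. Leave any pink look-alike of the narrow_sleeve alone.

How it is judged:
At the end, for the whole second after the job is handed in: The wide sleeve is round the gauge post (within 10 mm of its axis), upright within 10 degrees, its underside within 10 mm of the foot plate; the narrow sleeve stands inside the tray, upright within 10 degrees, its underside within 10 mm of the tray floor; both are at rest (horizontal distance between wide_sleeve and gauge below 0.01 m and z of wide_sleeve in the frame of gauge below 0.02 m and angle between each of wide_sleeve, narrow_sleeve's own z axis and vertical below 0.18 rad and linear speed of each of wide_sleeve, narrow_sleeve below 0.02 m/s and x of narrow_sleeve in the frame of tray between -0.07 and 0.07 m and y of narrow_sleeve in the frame of tray between -0.08 and 0.08 m and z of narrow_sleeve in the frame of tray below 0.014 m); the robot touches nothing.
It also fails if it takes over 61 s, if anything falls off the work surface, if the arm or the gripper's body presses on something with over 40 N, if the wrist force passes 120 N, or if a joint passes its speed limit or range.

ROBOT

A 6-joint arm with a two-finger parallel gripper is mounted at the origin on the work surface. World frame = base frame: x ahead of the robot, y to its left, z up, the work surface at z = 0. Lengths are in m, angles in rad, forces in N, time in s.
With the tool pointing down it reaches from about 0.375 to 0.975 m from the base axis. Payload 3.8 kg.
Tool frame: the origin (TCP) lies on the centre line of the jaws, within the pads' length; the fingertips stand 25 mm ahead of it and the grasp point (between the pads) lies 6 mm ahead of it; y points along the fingers, z is the direction in which the jaws open and shut, and the axes are right-handed (so a half turn about y gives the same grasp; the last joint's range is limited). The gripper opens to 85 mm and grips with 20 to 120 N. Pads are 22 mm wide; open, the fingers measure 114 mm over their backs; the gripper's body (76 mm by 85 mm) begins 54 mm behind the grasp point. The pads swing forward as they close: fully open they stand 13 mm farther back than shut.
Start: joints at [-1.213, 0.264, 1.604, -0, 1.274, -0.037], TCP at [0.26, -0.623, 0.256] pointing down, gripper open.
Joint ranges: [-2.63, 2.63], [-0.94, 2.18], [0.31, 2.57], [-1.31, 4.45], [0, 2.66], [-2.55, 2.55]. Speed limits (rad/s): [2.57, 2.57, 3.14, 3.14, 3.14, 3.14].

INTERFACE

Orientations are given as a rotation vector (axis times angle).
In Python, from workcell import bot gives the robot as it stands.
- The arm moves only by the shell command python3 -m jog 'ROWS' [FORCE]. ROWS is JSON, a list of rows, each a list of 5 numbers: the shift along the world's x, y, z in mm, then the turn about the world's z in degrees, then the finger opening in mm, from 0 to 85.4. A call has exactly 10 rows; each row is the pose to reach, as a shift and turn from the pose commanded when the call began; what a row does not reach only later rows make up. A row lasts 1/8 s, in which the tool goes at most 62.5 mm and 10.7 degrees, less where a joint would pass 70% of its speed; a pose out of reach is approached as far as the arm can. A call with a gripper value outside its range is refused whole. The fingers move at their own pace and stop on an object; FORCE is the grip in N (left out, the last holds). Time passes only in rows, so rows that repeat a pose let the fingers close, or fill a call up. It gives the time, the measured TCP pose, the force and the opening at its end, in the units of the state.
- bot.read_state(): the state, without advancing time (a new reading comes with each control period).
- bot.read_camera(name): name is "side" or "top"; returns a dict with "pixels" (400x640x3 uint8, red, green, blue), "fx", "fy", "cx", "cy" (pixels), "R" (3x3) and "t" (3): a world point X has camera coordinates R X + t. Camera axes: x right, y down, z forward; pixel columns grow to the right and rows downward; lengths in m; the calibration is good to about 2 mm. A picture is of the moment at which its call begins. There is no depth.
- bot.finish_job(): hands the job in, once; it reports no verdict.
The state is a dict: "time": time; "q": joint angles; "joint_vel": joint speeds; "joint_torque": joint torques, N m; "tool_pos": TCP position; "tcp_rot": TCP orientation; "wrist_force": force on the tool from outside, world axes, zero at the start; "torque": the same for the moment, N m; "width": opening from 0.0 (shut) to 1.0 (fully open).
Only numpy, scipy, OpenCV 4.12 (cv2) and the standard library are available. Lean on these libraries where they do the work, as an engineer would, in place of code of your own. Each camera call takes 0.05 s, during which the arm holds its last target.

## Working session

There is one attempt and no reset: what is moved stays moved. The work goes in short steps, Python scripts to look and compute and a shell command to move; the robot and the scene stay as the last step left them, time stands still between calls to the robot, and variables do not carry over. Pictures are saved under pics/ and viewed, and the job is handed in when it is done.

```bash
mkdir -p pics; python3 - <<'E'
from workcell import bot
import cv2
for n in("top","side"):
    c=bot.read_camera(n); cv2.imwrite(f"pics/{n}0.png",c["pixels"][:,:,::-1]); print(n,c["fx"],c["fy"],c["cx"],c["cy"],c["R"],c["t"])
s=bot.read_state();print(s)
E
```

```text
top 395.716617065584 395.716617065584 311.9727608849848 198.94459132515684 [[ 1.84016113e-02 -9.99830629e-01 -3.06896524e-04]
 [-9.81076545e-01 -1.79972734e-02 -1.92782029e-01]
 [ 1.92743854e-01  3.84858894e-03 -9.81241558e-01]] [-0.01231538  0.51553661  0.71823694]
side 440.94848976810647 440.94848976810647 315.5375229986533 193.68100012118282 [[-0.9904179  -0.13804478 -0.00400318]
 [-0.08058632  0.60123    -0.79500209]
 [ 0.11215272 -0.7870617  -0.60659348]] [0.48092319 0.06565269 0.7015133 ]
{'time': 0.1, 'q': array([-1.21285463e+00,  2.64706315e-01,  1.60524716e+00,  8.50929870e-06,
        1.27373801e+00, -3.68870241e-02]), 'joint_vel': array([ 0.00118346, -0.00146317, -0.00277177, -0.00097083,  0.00104238,
        0.00138661]), 'joint_torque': array([ 2.07345352e-04, -5.16707003e+01, -3.68589628e+01, -7.47462832e-05,
        6.31614865e-03,  3.31933359e-05]), 'tool_pos': array([ 0.25942844, -0.62247755,  0.25506204]), 'tcp_rot': array([-0.40134176,  2.00697148, -2.0027328 ]), 'wrist_force': array([-0.46945976, -0.44616997, -0.27865123]), 'torque': array([-0.01975695,  0.00804724, -0.06038856]), 'width': 0.9989537696429444}
```

View pics/top0.png

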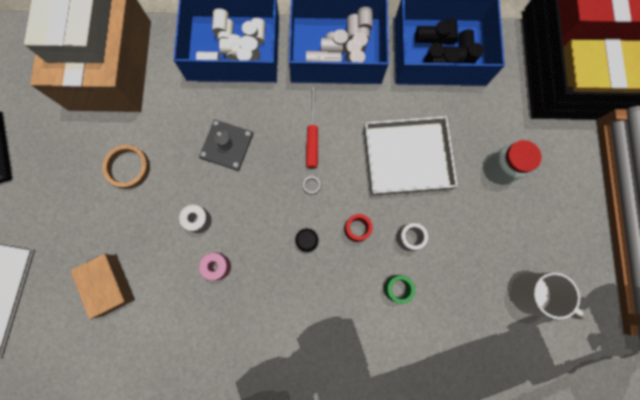

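View pics/side0.png

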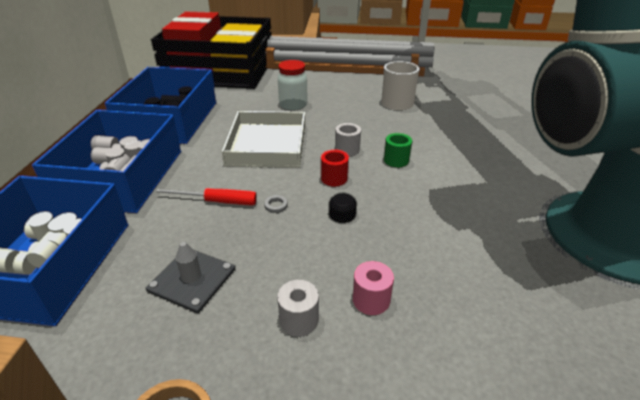

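Top view: narrow grey sleeve at about (193,218), wide grey sleeve at (414,237), gauge at (226,144), tray at (410,155). The side view agrees. Next I'll take crops for precise measurement.

```bash
cat > h.py <<'E'
import numpy as np, cv2
from workcell import bot
def cam(n):
    return bot.read_camera(n)
def ray(c,u,v,z):
    d=c["R"].T@np.array([(u-c["cx"])/c["fx"],(v-c["cy"])/c["fy"],1]); o=-c["R"].T@c["t"]
    return o+d*(z-o[2])/d[2]
def proj(c,X):
    p=np.asarray(X)@c["R"].T+c["t"]; return np.stack([c["fx"]*p[...,0]/p[...,2]+c["cx"],c["fy"]*p[...,1]/p[...,2]+c["cy"]],-1)
def crop(im,x,y,w,h,k): return cv2.resize(im[y:y+h,x:x+w],None,fx=k,fy=k,interpolation=cv2.INTER_CUBIC)
def circ(x,y,z,r):
    a=np.linspace(0,2*np.pi,60);return np.stack([x+r*np.cos(a),y+r*np.sin(a),0*a+z],-1)
def draw(im,c,P,x,y,k,col=(0,0,255)):
    q=((proj(c,P)-[x,y]+.5)*k).astype(int);cv2.polylines(im,[q.reshape(-1,1,2)],False,col,1)
E
python3 - <<'E'
from h import *
c=cam("top");s=cam("side")
for n,p in dict(narrow=(193,218),wide=(414,237)).items(): print(n,ray(c,*p,.05))
print('tip',ray(c,222,136,.072),'plate',ray(c,226,145,.01),'tray',[ray(c,*p,.035) for p in((366,121),(447,119),(455,186),(372,193))])
np.save('top.npy',c,allow_pickle=True)
a=[crop(c["pixels"],*r,5)[:,:,::-1] for r in((180,110,80,60),(170,190,80,60),(380,205,80,60))]
b=[crop(s["pixels"],*r,5)[:,:,::-1] for r in((150,240,80,60),(260,275,80,60),(310,115,80,60))]
cv2.imwrite("pics/c1.png",cv2.resize(np.vstack([np.hstack(a[:2]),np.hstack([a[2],b[0]])]),(800,600)))
cv2.imwrite("pics/c2.png",np.hstack(b[1:]))
E
```

```text
narrow [0.4741481  0.22535793 0.05      ]
wide [ 0.44536514 -0.19863695  0.05      ]
tip [0.63301788 0.17447418 0.072     ] plate [0.6357713 0.1800961 0.01     ] tray [array([ 0.68434217, -0.11107433,  0.035     ]), array([ 0.69176965, -0.27813446,  0.035     ]), array([ 0.5501763 , -0.28736446,  0.035     ]), array([ 0.53287454, -0.12179148,  0.035     ])]
```

View pics/c1.png

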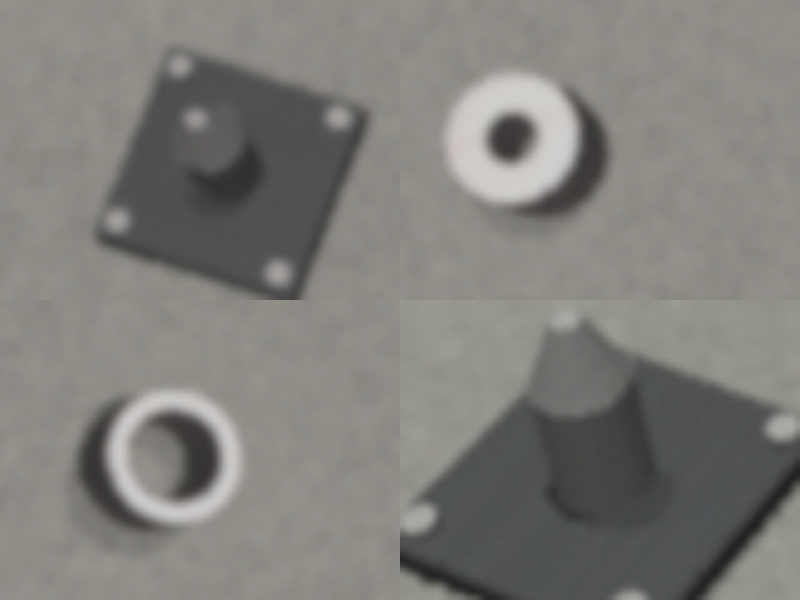

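View pics/c2.png

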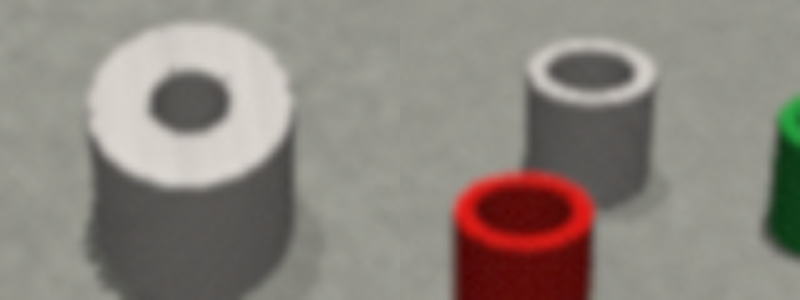

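```bash
python3 - <<'E'
from h import *
c=cam("top");s=cam("side")
def f(n,a,b,z):print(n,ray(c,a[0]-.4,a[1]-.4,z).round(4),ray(s,b[0]-.4,b[1]-.4,z).round(4))
f('narrow',(192.6,217.6),(298,295.6),.05)
f('wide',(414.6,236.4),(348.2,129.2),.05)
f('tip',(219.2,133.8),(183.2,244),.072)
f('plate',(225.6,143.85),(0,0),.012)
g=bot.read_state();print(g["tool_pos"])
# which way do jaws open
print(cv2.Rodrigues(g["tcp_rot"])[0].round(3))
E
```

```text
narrow [0.4757 0.227  0.05  ] [0.4758 0.2291 0.05  ]
wide [ 0.4473 -0.1991  0.05  ] [ 0.4481 -0.1976  0.05  ]
tip [0.6382 0.181  0.072 ] [0.6381 0.1819 0.072 ]
plate [0.6385 0.1815 0.012 ] [ 1.9824 -1.1765  0.012 ]
[ 0.25953639 -0.62286708  0.25580117]
[[-0.923 -0.     0.385]
 [-0.385  0.001 -0.923]
 [-0.    -1.    -0.001]]
```

```bash
python3 -m jog '[[20,50,0,0,85],[42,95,0,0,85],[65,145,0,0,85],[90,200,0,0,85],[115,255,0,0,85],[137,310,0,0,85],[160,360,-20,0,85],[178,405,-60,0,85],[187.7,424.6,-100,0,85],[187.7,424.6,-110,0,85]]' 50; python3 - <<'E'
from h import *
c=cam("top");s=cam("side");cv2.imwrite("pics/a1.png",np.vstack([crop(x["pixels"],*r,3)[:,:,::-1] for x,r in((c,(340,180,160,100)),(s,(290,60,160,100)))]))
g=bot.read_state();print(g["time"],g["tool_pos"],g["width"])
E
```

```text
time: 1.55
tool_pos: [0.4457, -0.1961, 0.1435]
tcp_rot: [-0.408, 2.008, -2.001]
wrist_force: [0.2, 1.3, -0.3]
width: 0.992
1.65 [ 0.44654344 -0.19831989  0.1453749 ] 0.9969376487701508
```

View pics/a1.png

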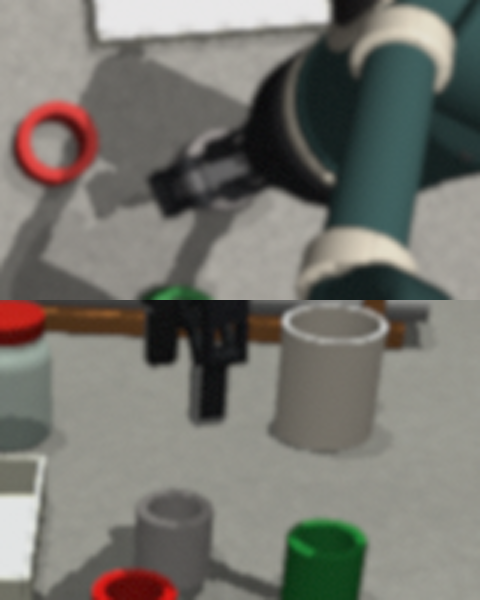

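The sleeve sits below the open jaws, which are aligned with it as measured. Descending to grasp.

```bash
python3 -m jog '[[0.5,0,-20,0,85],[0.5,0,-45,0,85],[0.5,0,-70,0,85],[0.5,0,-90,0,85],[0.5,0,-104,0,85],[0.5,0,-104,0,85],[0.5,0,-104,0,45],[0.5,0,-104,0,45],[0.5,0,-104,0,45],[0.5,0,-104,0,45]]' 50
python3 -m jog '[[0,0,0,0,45],[0,0,0,0,45],[0,0,10,0,45],[0,0,30,0,45],[0,0,60,0,45],[0,0,90,0,45],[0,0,120,0,45],[0,0,130,0,45],[0,0,130,0,45],[0,0,130,0,45]]' 50;python3 - <<'E'
from h import *
c=cam("top");s=cam("side");cv2.imwrite("pics/a2.png",np.vstack([crop(x["pixels"],*r,3)[:,:,::-1] for x,r in((c,(340,180,160,100)),(s,(290,30,160,100)))]))
g=bot.read_state();print(g["time"],g["tool_pos"],g["width"])
E
```

```text
time: 2.9
tool_pos: [0.4488, -0.199, 0.0439]
tcp_rot: [-0.399, 2.002, -2.006]
wrist_force: [-0.2, 0.7, 3.5]
width: 0.6
time: 4.15
tool_pos: [0.4468, -0.198, 0.1708]
tcp_rot: [-0.403, 2.007, -2.004]
wrist_force: [-0.2, 1.1, -0.8]
width: 0.597
4.25 [ 0.44681424 -0.19796997  0.17066381] 0.5952130850724887
```

View pics/a2.png

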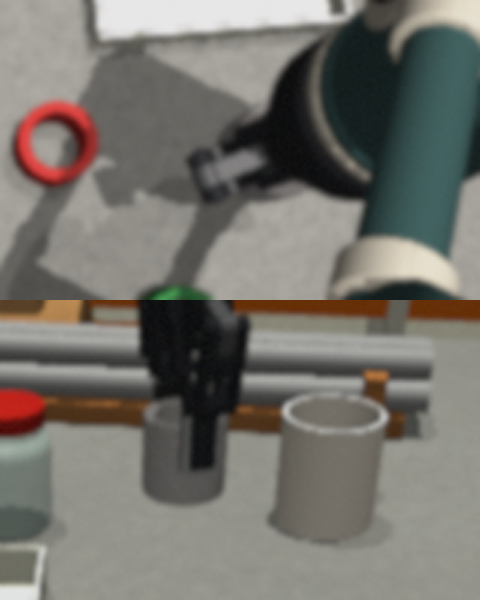

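Held (51 mm) and lifted clear. Moving over the post.

```bash
python3 -m jog '[[15,30,0,0,45],[38,76,0,0,45],[62,124,0,0,45],[86,172,0,0,45],[110,220,0,0,45],[134,268,0,0,45],[158,316,0,0,45],[178,356,0,0,45],[187,374,0,0,45],[189.8,379.7,0,0,45]]'
python3 -m jog '[[0,0,0,0,45],[0,0,0,0,45],[0,0,-10,0,45],[0,0,-25,0,45],[0,0,-40,0,45],[0,0,-48,0,45],[0,0,-48,0,45],[0,0,-48,0,45],[0,0,-48,0,45],[0,0,-48,0,45]]';python3 - <<'E'
from h import *
c=cam("top");s=cam("side");
g=bot.read_state();print(g["time"],g["tool_pos"],g["width"],cv2.Rodrigues(g["tcp_rot"])[0].round(3))
a=crop(c["pixels"],165,95,130,75,6)[:,:,::-1].copy();b=crop(s["pixels"],130,170,130,120,6)[:,:,::-1].copy()
x,y=g["tool_pos"][:2]
for z in(.082,.132):
    draw(b,s,circ(x,y,z,.026),130,170,6); draw(b,s,circ(.638,.1813,z,.026),130,170,6,(0,255,0)); draw(a,c,circ(x,y,z,.026),165,95,6)
draw(b,s,circ(.638,.1813,.01,.014),130,170,6,(0,255,0));draw(b,s,circ(.638,.1813,.072,.004),130,170,6,(0,255,0))
cv2.imwrite("pics/a3.png",b[:600]);cv2.imwrite("pics/a3t.png",a)
E
```

```text
time: 5.5
tool_pos: [0.6373, 0.1817, 0.171]
tcp_rot: [-0.405, 2.004, -2.005]
wrist_force: [-0.4, 0.5, -1.1]
width: 0.599
time: 6.75
tool_pos: [0.638, 0.1814, 0.125]
tcp_rot: [-0.4, 2.004, -2.004]
wrist_force: [0.0, -0.6, -1.6]
width: 0.598
6.85 [0.63780497 0.18128026 0.12468739] 0.5947561327317985 [[-0.923  0.001  0.385]
 [-0.385  0.    -0.923]
 [-0.001 -1.     0.   ]]
```

View pics/a3.png

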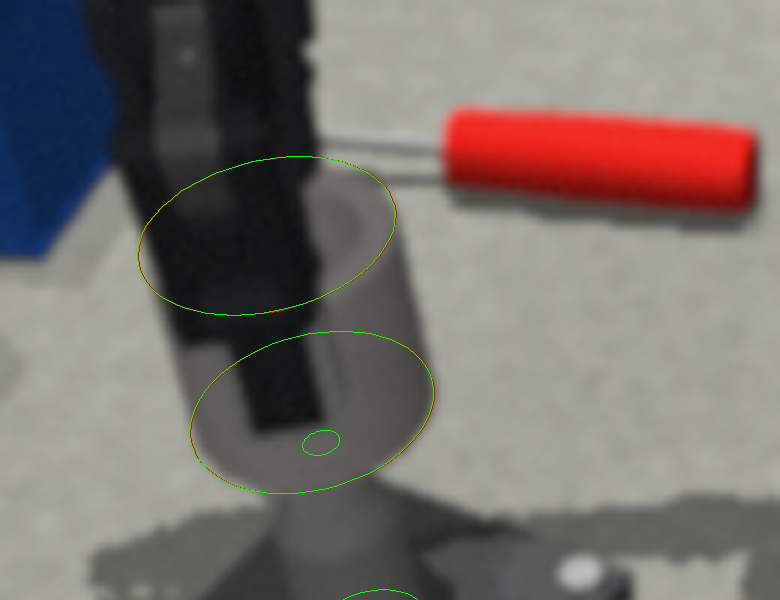

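View pics/a3t.png

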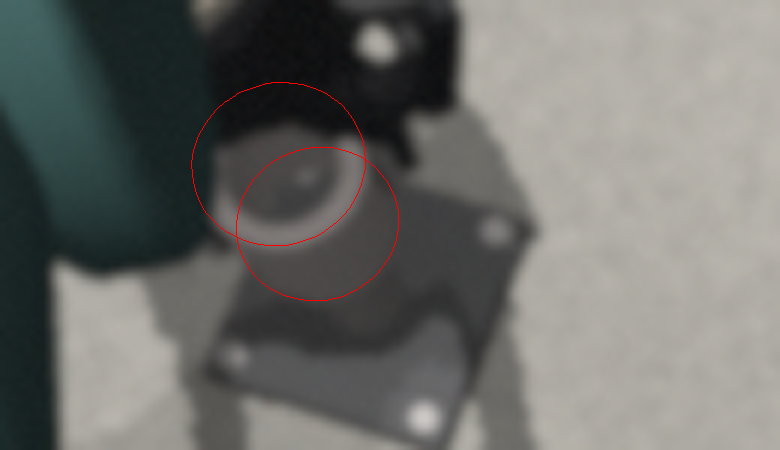

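The held sleeve matches the predicted outlines over the post axis to about 1 mm; through its bore the tip shows at about (305,178) in the top crop. Lowering.

```bash
python3 -m jog '[[0,0,-6,0,45],[0,0,-12,0,45],[0,0,-18,0,45],[0,0,-24,0,45],[0,0,-30,0,45],[0,0,-36,0,45],[0,0,-42,0,45],[0,0,-48,0,45],[0,0,-48,0,45],[0,0,-48,0,45]]'
```

```text
time: 8.1
tool_pos: [0.6378, 0.1813, 0.0764]
tcp_rot: [-0.401, 2.005, -2.005]
wrist_force: [0.0, 0.5, -1.5]
width: 0.599
```

```bash
python3 -m jog '[[0,0,-6,0,45],[0,0,-12,0,45],[0,0,-18,0,45],[0,0,-22,0,45],[0,0,-23,0,45],[0,0,-23,0,45],[0,0,-23,0,45],[0,0,-23,0,45],[0,0,-23,0,45],[0,0,-23,0,45]]'
```

```text
time: 9.35
tool_pos: [0.6373, 0.1811, 0.0539]
tcp_rot: [-0.402, 2.005, -2.005]
wrist_force: [-3.1, -1.6, 5.2]
width: 0.601
```

Contact with the plate felt; releasing and rising.

```bash
python3 -m jog '[[0,0,0,0,80],[0,0,0,0,80],[0,0,0,0,80],[0,0,0,0,80],[0,0,10,0,80],[0,0,30,0,80],[0,0,55,0,80],[0,0,80,0,80],[0,0,105,0,80],[0,0,120,0,80]]';python3 - <<'E'
from h import *
s=cam("side");g=bot.read_state();print(g["time"],g["tool_pos"],g["width"],g["wrist_force"])
b=crop(s["pixels"],130,190,130,120,5)[:,:,::-1].copy()
for z in(.01,.06): draw(b,s,circ(.638,.1813,z,.026),130,190,5,(0,255,0))
cv2.imwrite("pics/a4.png",b)
E
```

```text
time: 10.6
tool_pos: [0.6389, 0.1815, 0.1769]
tcp_rot: [-0.396, 2.003, -2.003]
wrist_force: [0.1, 1.3, -0.7]
width: 0.935
10.65 [0.63964991 0.18175754 0.17853226] 0.9341128676652852 [1.1982606  0.38548802 1.99698229]
```

View pics/a4.png

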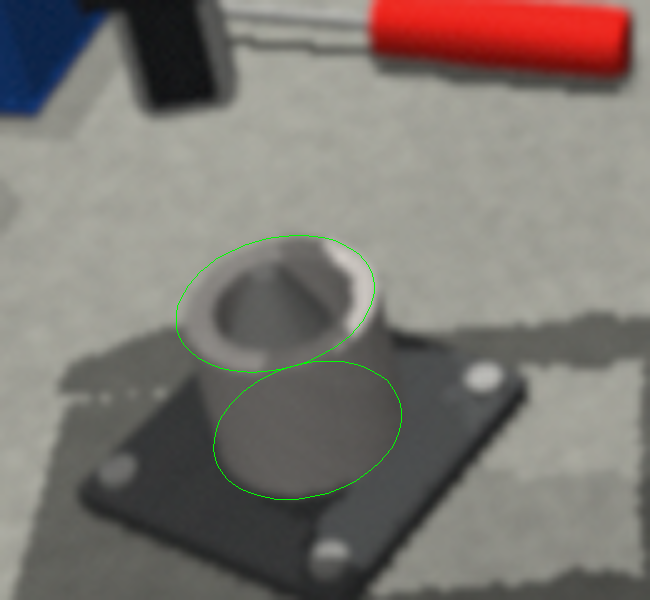

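Sleeve seated on the plate: the image matches the z=10–60 mm outline. Now the narrow sleeve.

```bash
python3 -m jog '[[-20,6,0,0,85],[-60,17,0,0,85],[-100,29,0,0,85],[-135,39,0,0,85],[-155,44.7,0,0,85],[-162.2,46.7,0,0,85],[-162.2,46.7,0,0,85],[-162.2,46.7,-20,0,85],[-162.2,46.7,-40,0,85],[-162.2,46.7,-50,0,85]]'
python3 -m jog '[[0,0,-20,0,85],[0,0,-45,0,85],[0,0,-68,0,85],[0,0,-81,0,85],[0,0,-81,0,85],[0,0,-81,0,45],[0,0,-81,0,45],[0,0,-81,0,45],[0,0,-81,0,45],[0,0,-81,0,45]]' 60
```

```text
time: 11.9
tool_pos: [0.476, 0.2274, 0.1222]
tcp_rot: [-0.401, 2.005, -2.006]
wrist_force: [-0.5, 0.6, 0.3]
width: 0.994
time: 13.15
tool_pos: [0.4768, 0.2285, 0.0439]
tcp_rot: [-0.397, 2.004, -2.003]
wrist_force: [-0.8, -0.6, 6.5]
width: 0.586
```

```bash
python3 -m jog '[[0,0,0,0,45],[0,0,10,0,45],[0,0,30,0,45],[0,0,60,0,45],[0,0,90,0,45],[0,0,120,0,45],[0,0,130,0,45],[0,0,130,0,45],[0,0,130,0,45],[0,0,130,0,45]]'; python3 - <<'E'
from h import *
c=cam("top");s=cam("side");cv2.imwrite("pics/a5.png",np.vstack([crop(x["pixels"],*r,3)[:,:,::-1] for x,r in((c,(120,130,160,100)),(s,(230,200,160,100)))]))
# tray crop
t=crop(c["pixels"],350,105,120,100,6)[:,:,::-1].copy()
cv2.imwrite("pics/tray.png",t)
g=bot.read_state();print(g["time"],g["tool_pos"],g["width"])
E
```

```text
time: 14.4
tool_pos: [0.4744, 0.2275, 0.1706]
tcp_rot: [-0.404, 2.005, -2.007]
wrist_force: [0.4, -0.5, -1.6]
width: 0.588
14.5 [0.47480846 0.22764703 0.17112983] 0.5881539921701757
```

View pics/a5.png

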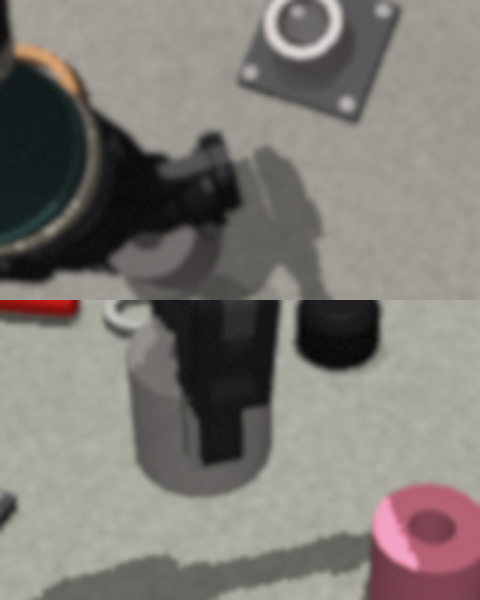

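View pics/tray.png

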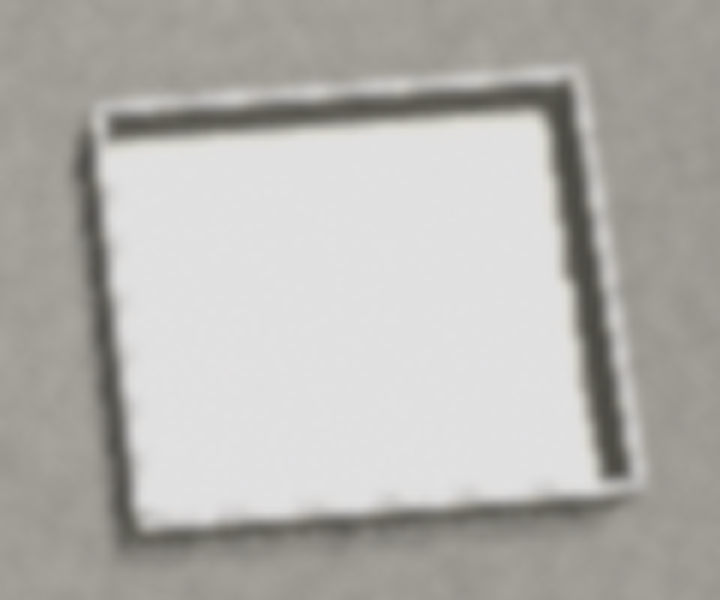

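The narrow sleeve (small bore) is held and lifted. In the tray crop the rim corners are at (94,105), (580,68), (645,490) and (135,530).

```bash
python3 - <<'E'
from h import *
c=cam("top")
P=np.array([ray(c,350+u/6-.4,105+v/6-.4,.035) for u,v in((94,105),(580,68),(645,490),(135,530))]);print(P.round(4),P.mean(0))
print((P.mean(0)-[.4758,.228,0])*1000)
E
```

```text
[[ 0.6819 -0.1095  0.035 ]
 [ 0.6985 -0.2769  0.035 ]
 [ 0.5497 -0.2915  0.035 ]
 [ 0.533  -0.122   0.035 ]] [ 0.61577626 -0.1999991   0.035     ]
[ 139.97625572 -427.99910282   35.        ]
```

```bash
python3 -m jog '[[10,-31,0,0,45],[24,-75,0,0,45],[40,-123,0,0,45],[57,-173,0,0,45],[74,-225,0,0,45],[91,-278,0,0,45],[108,-330,0,0,45],[124,-380,0,0,45],[135,-413,0,0,45],[140,-428,0,0,45]]'
python3 -m jog '[[0,0,0,0,45],[0,0,0,0,45],[0,0,-15,0,45],[0,0,-35,0,45],[0,0,-55,0,45],[0,0,-70,0,45],[0,0,-75,0,45],[0,0,-75,0,45],[0,0,-75,0,45],[0,0,-75,0,45]]';python3 - <<'E'
from h import *
s=cam("side");g=bot.read_state();print(g["time"],g["tool_pos"],g["width"],g["wrist_force"])
cv2.imwrite("pics/a6.png",crop(s["pixels"],200,60,150,120,5)[:,:,::-1])
E
```

```text
time: 15.8
tool_pos: [0.6157, -0.202, 0.1717]
tcp_rot: [-0.4, 2.006, -2.006]
wrist_force: [-0.1, 0.3, -2.1]
width: 0.587
time: 17.05
tool_pos: [0.6161, -0.2004, 0.0983]
tcp_rot: [-0.399, 2.003, -2.005]
wrist_force: [-0.4, 0.2, -2.6]
width: 0.587
17.1 [ 0.61597588 -0.20030323  0.09819443] 0.5930153720210638 [-0.0487417   0.09300992 -2.84627361]
```

View pics/a6.png

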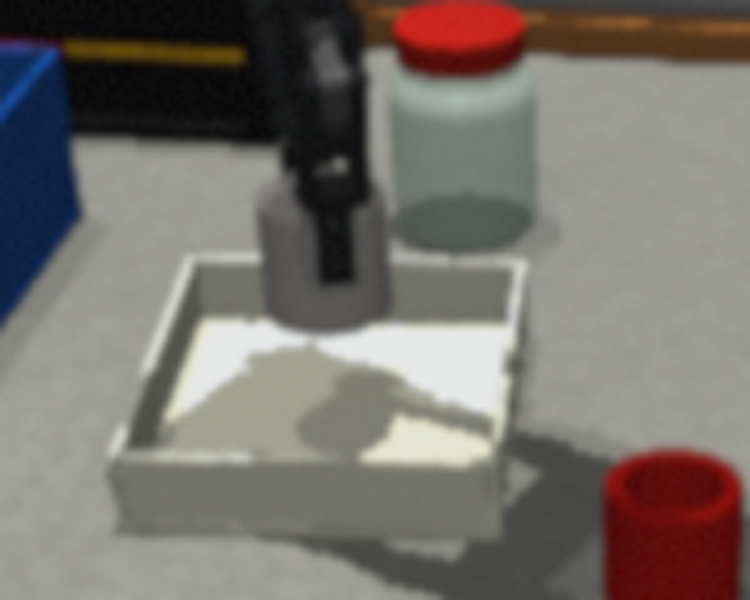

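The sleeve hangs over the middle of the tray. Lowering the last 51 mm.

```bash
python3 -m jog '[[0,0,-10,0,45],[0,0,-20,0,45],[0,0,-30,0,45],[0,0,-38,0,45],[0,0,-44,0,45],[0,0,-48,0,45],[0,0,-50.5,0,45],[0,0,-50.5,0,45],[0,0,-50.5,0,45],[0,0,-50.5,0,45]]'
```

```text
time: 18.35
tool_pos: [0.6154, -0.2001, 0.0479]
tcp_rot: [-0.401, 2.005, -2.005]
wrist_force: [-3.8, 0.9, 5.7]
width: 0.59
```

Contact with the tray floor; release and rise.

```bash
python3 -m jog '[[0,0,0,0,75],[0,0,0,0,75],[0,0,0,0,75],[0,0,0,0,75],[0,0,10,0,75],[0,0,30,0,75],[0,0,60,0,75],[0,0,95,0,75],[0,0,130,0,75],[0,0,150,0,75]]'
python3 -m jog '[[-10,-10,0,0,75],[-30,-30,0,0,75],[-60,-60,0,0,75],[-100,-100,0,0,75],[-130,-130,0,0,75],[-150,-150,0,0,75],[-150,-150,0,0,75],[-150,-150,0,0,75],[-150,-150,0,0,75],[-150,-150,0,0,75]]'
python3 - <<'E'
from h import *
c=cam("top");s=cam("side");g=bot.read_state();print(g["time"],g["tool_pos"],g["width"],g["wrist_force"])
a=crop(s["pixels"],130,100,260,200,3)[:,:,::-1].copy()
for x,y,z in((.638,.1813,.01),(.638,.1813,.06),(.6158,-.2,.004),(.6158,-.2,.054)): draw(a,s,circ(x,y,z,.026),130,100,3,(0,255,0))
cv2.imwrite("pics/a7.png",a)
a=crop(c["pixels"],170,90,300,170,2.6)[:,:,::-1].copy()
for x,y,z in((.638,.1813,.06),(.6158,-.2,.054)): draw(a,c,circ(x,y,z,.026),170,90,2.6,(0,255,0))
cv2.imwrite("pics/a7t.png",a)
E
```

```text
time: 19.6
tool_pos: [0.6168, -0.2006, 0.2011]
tcp_rot: [-0.396, 2.0, -2.006]
wrist_force: [0.7, 0.4, 0.4]
width: 0.877
time: 20.85
tool_pos: [0.466, -0.3494, 0.1966]
tcp_rot: [-0.402, 2.004, -2.004]
wrist_force: [-0.7, 0.4, 0.0]
width: 0.878
20.95 [ 0.46591095 -0.34954187  0.19673126] 0.8759364674081467 [ 0.38256623  0.2866828  -0.24467116]
```

View pics/a7.png

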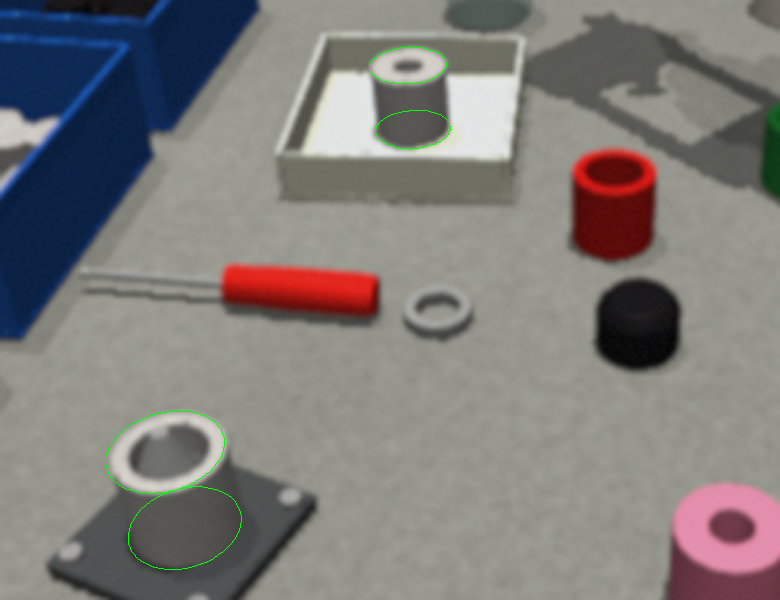

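View pics/a7t.png

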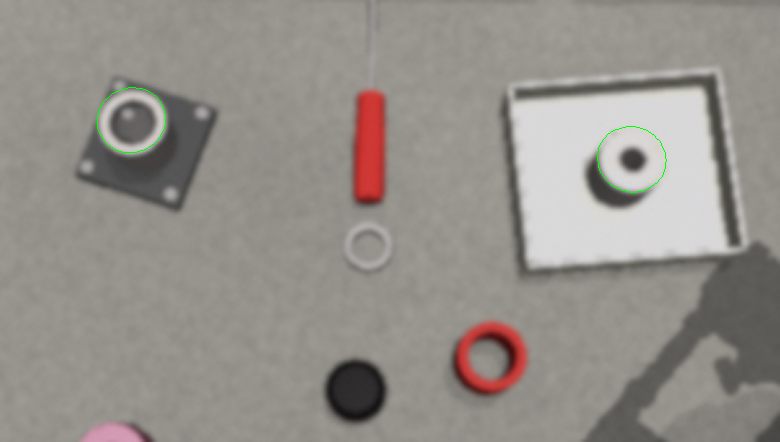

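Both views show the wide sleeve seated on the foot plate and the narrow sleeve upright in the middle of the tray. Both match the predicted outlines, and the arm is clear. Handing in.

```bash
python3 -c "
from workcell import bot
print(bot.finish_job(), bot.read_state()['time'])"
```

```text
the job is handed in; nothing more can be done
the job is handed in; nothing more can be done
```

I slid the wide sleeve over the gauge post and set it down on the foot plate. I stood the narrow sleeve upright in the middle of the tray. I then moved the arm clear and handed the job in at about 21 s, well under the 61 s limit.

- **Position:** the last pictures from both cameras match the outlines I expected for each sleeve to within 1–2 mm. The wide sleeve's underside is at the foot plate (z about 10 mm), and the narrow sleeve's is at the tray floor (z about 4 mm). Both stand upright.
- **Forces:** contact showed as about 5–7 N at the wrist on each set-down, and the reading was back to about zero after release. I only read the force at the end of each move, so brief peaks in between were not seen.
- **Not touched:** the red and pink look-alikes were not touched. I never went near the green one, but the final pictures show only its edge.

No check failed or disagreed. The hand-in reported no verdict, so the result itself is unconfirmed.

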